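# Peel the stuck cover off a tray stack and present it over the light pad

## Robot

A 7-joint arm with a two-finger parallel gripper is mounted at the origin on the work surface. World frame = base frame: x ahead of the robot, y to its left, z up, the work surface at z = 0. Lengths are in mm, angles in rad, forces in N, time in s.
With the tool pointing down it reaches from about 375 to 925 mm from the base axis. Payload 3.1 kg.
Tool frame: the origin (TCP) lies at the very end of the fingers, on their centre line; the grasp point (between the pads) lies 19 mm behind it; z points along the fingers, y is the direction in which the jaws open and shut (so a half turn about z gives the same grasp; the last joint's range is limited). The gripper opens to 85 mm and grips with 20 to 120 N. Pads are 22 mm wide; open, the fingers measure 114 mm over their backs; the gripper's body (76 mm by 85 mm) begins 54 mm behind the grasp point. The pads swing forward as they close: fully open they stand 13 mm farther back than shut.
Start: joints at [-1.269, 0.383, 0.044, 1.598, -0.018, 1.161, -0.05], TCP at [252.98, 598.752, 231.269] pointing down, gripper open.
Joint ranges: [-2.61, 2.61], [-0.41, 2.15], [-1.48, 1.57], [0, 2.5], [-1.57, 4.71], [0.05, 1.97], [-2.85, 2.85]. Speed limits (rad/s): [2.79, 2.79, 3.14, 3.14, 3.14, 3.14, 3.14].

## Interface

Orientations are given as [roll, pitch, yaw] about the fixed x, y, z axes, in that order (R = Rz(yaw) Ry(pitch) Rx(roll)).
In Python, from bench import * gives the robot as it stands. The module is installed in compiled form; this text tells all that it offers.
- The arm moves only by the tool apply_moves, never from a script. Its argument "increments" is text: rows parted by semicolons, each of 5 numbers parted by spaces: the finger opening in mm, from 0 to 85.4, then the shift along the world's x, y, z in units of 30 mm (1.0 is 30 mm), then the turn about the world's z in units of 6 degrees (1.0 is 6 degrees). A call has 1 to 5 rows; each row shifts and turns the commanded pose from where the row before left it; what a row does not reach is not made up. A row lasts 1/12 s, in which the tool goes at most 41.7 mm and 7.16 degrees, less where a joint would pass 70% of its speed; a pose out of reach is approached as far as the arm can. A call is refused whole if a number of a shift passes 1 or a number of a turn 1, either way. A call with a gripper value outside its range is refused whole. The fingers move at their own pace and stop on an object; "newtons" is the grip in N (left out, the last holds). Time passes only in rows, so rows that do not move let the fingers close. It gives the time, the measured TCP pose, the force and the opening at its end, in the units of the state.
- observe(): the state, without advancing time (a new reading comes with each control period).
- get_image(name): name is "scene" or "top" or "wrist"; returns the picture (384x512x3 uint8, red, green, blue); there is no depth.
- camera_info(name): a dict with "K" (3x3 intrinsics, pixels), "pose" (4x4, takes a point from camera to world coordinates); the wrist camera has in their place "hand_eye" (4x4, takes a point from camera to tool coordinates, whose origin is the TCP and whose axes are the flange's). Camera axes: x right, y down, z forward; pixel columns grow to the right and rows downward; lengths in mm; the calibration is good to about 2 mm. The wrist camera is an equidistant fisheye: a pixel r from the principal point sees the ray r / f radians off the axis. A picture is of the moment at which its call begins: read the wrist's pose just before it. camera_info takes no time and is no camera call.
- sign_off(): hands the job in, once; it reports no verdict.
The state is a dict: "t": time; "joint_positions": joint angles; "qd": joint speeds; "tau": joint torques, N m; "tool_pos": TCP position; "eef_rot": TCP orientation; "contact_force": force on the tool from outside, world axes, zero at the start; "wrist_torque": the same for the moment, N m; "finger_gap": finger opening in mm.
Only numpy, scipy, OpenCV 4.12 (cv2) and the standard library are available. Lean on these libraries where they do the work, as an engineer would, in place of code of your own. Each camera call takes 0.05 s, during which the arm holds its last target. There are 200 camera calls.

## Task

The white cover on the stack of nested steel trays has stuck to them: take it by the upright ear on its corner and peel it, tilting that corner up while the opposite corner still rests on the stack, so that the trays are not lifted or dragged along. Then carry the cover to the square light pad and finish while still holding it in the gripper, level and still, roughly centred over the pad and about a hand's breadth (10 cm) above the bench, touching nothing else. Leave the trays and the jar, beaker and dishes where they stand.

Things in the scene. Friction and masses are not known exactly. Their poses are not given: they have to be found in the camera images.
- cover_mid (a point): Centre of the cover, a rigid white plastic plate 124 x 174 mm (its x, y), 4 mm thick, about 85 g; the point is half-way through the thickness, z points out of the top. It lies flat on the top tray's rim; a 4 mm deep plug (96 x 146 mm) under it nests in the tray with 4 mm play. On one corner stands an upright pull ear.
- cover_ear (a point): Grip point of the pull ear at the cover's +x +y corner: a block 10 mm thick along the diagonal (the level line from cover_mid to here), 32 mm wide, 36 mm tall from the cover's underside. The point is inside the ear, 108 mm from the cover's centre, 10 mm below the ear's top, 22 mm above the plate's top: fingertips go at most 20 mm below it. Axes as the cover's.
- cover_heel (a point): The cover's corner opposite the ear, on its underside (60 mm to -x, 85 mm to -y of the centre): the pivot for peeling. Near it, 40 mm in towards the ear, the cover sticks: a rib under it is wedged 6 mm deep in the top tray and holds about as much as the trays weigh, so a level pull takes them along. Tilting the cover 0.25 rad about this corner frees it all.
- stack_heel (a point): The corner of the stack's top rim that lies under cover_heel at the start (they coincide). Axes as the stack's.
- stack_mid (a point): Centre of the stack of four nested steel trays, 120 x 170 mm (its x, y) and 48 mm tall, loose on the bench, about 860 g; this point is 24 mm above the bench.
- pad_top (a point): Centre of the top face of the light pad, a fixed flat square 200 x 200 mm, 10 mm high, black frame with a white panel.
- jar_mid (a point): Middle of an amber glass jar, 56 mm across, 85 mm tall, on the bench; leave alone.
- beaker_mid (a point): Middle of an open glass beaker, 72 mm across, 90 mm tall, on the bench; leave alone.
- dishes_mid (a point): Middle of a pile of clear round dishes, 90 mm across, 48 mm tall, on the bench; leave alone.
Mind the look-alikes: they are no part of the job. Leave any orange look-alike of the part that bears stack_heel alone.

How it is judged (in metres and radians):
On the way:
1. the ear's corner is tilted up by more than 7 degrees while the opposite corner still rests on the trays (within 10 mm of its place) (angle between cover_mid's own z axis and vertical above 0.122 rad and z of cover_ear in the frame of stack_mid above 0.06 m and distance between cover_heel and stack_heel below 0.01 m and angle between stack_mid's own z axis and vertical below 0.06 rad), for 0.1 s.
At the end, for the whole second after the job is handed in: The cover is held still in the fingers, within 10 degrees of level, its centre within 40 mm of the pad's centre (horizontally) and 60 to 180 mm above the bench, touching neither pad nor trays; the trays stand flat; trays, jar, beaker and dishes are within 30 mm of their starts (horizontal distance between cover_mid and pad_top below 0.04 m and height (world z) of cover_mid between 0.06 and 0.18 m and angle between cover_mid's own z axis and vertical below 0.17 rad and linear speed of cover below 0.03 m/s and contact force between the fingers and cover above 1 N and contact force between cover and pad below 0.05 N and contact force between cover and stack below 0.05 N and distance of each of stack_mid, jar_mid, beaker_mid, dishes_mid from where it was at the start of the episode below 0.03 m and angle between stack_mid's own z axis and vertical below 0.05 rad); the arm keeps its last pose, push and grip.
It fails at once if the trays are lifted more than 12 mm, shifted more than 30 mm, or tipped more than 9 degrees (distance of stack_mid from where it was at the start of the episode above 0.03 m or angle between stack_mid's own z axis and vertical above 0.157 rad or height (world z) of stack_mid above 0.036 m).
It fails at once if the jar, beaker or dishes are moved more than 30 mm (distance of any of jar_mid, beaker_mid, dishes_mid from where it was at the start of the episode above 0.03 m).
It also fails if it takes over 48 s, if anything falls off the work surface, if the arm or the gripper's body presses on something with over 40 N, if the wrist force passes 120 N, or if a joint passes its speed limit or range.

## Working session

There is one attempt and no reset: what is moved stays moved. The work goes in short steps, Python scripts to look and compute and a tool call to move; the robot and the scene stay as the last step left them, time stands still between calls to the robot, and variables do not carry over. Pictures are saved under pics/ and viewed, about 8 in all and at most 12, crops included, and the job is handed in when it is done.

Besides the shell and the picture viewer there is one more tool, called after ">>>" in YAML: its name, and indented under it one key for each argument. apply_moves: Moves the arm, as the interface text tells. Its arguments: {"type":"object","properties":{"increments":{"type":"string"},"newtons":{"type":"number"}},"required":["increments"]}

```bash
mkdir -p pics
python3 - <<'E'
from bench import *
import cv2,numpy as np
np.set_printoptions(precision=4,suppress=True)
print(observe())
for n in ["scene","top"]:
    im=get_image(n); cv2.imwrite(f"pics/{n}0.png",cv2.resize(im[:,:,::-1],(800,600),interpolation=cv2.INTER_CUBIC)); np.save(f"pics/{n}0.npy",im)
    c=camera_info(n); print(n,c["K"],c["pose"])
print(camera_info("wrist"))
E
```

```text
{'t': 0.0, 'joint_positions': array([-1.2688,  0.3838,  0.0438,  1.5996, -0.0179,  1.1612, -0.0499]), 'qd': array([ 0.0005, -0.0024, -0.0021,  0.0003,  0.0003,  0.0011,  0.0005]), 'tau': array([  0.    , -43.3444,   1.0245, -24.9513,   0.0107,   0.0113,
        -0.    ]), 'tool_pos': array([252.6283, 597.8479, 229.8629]), 'eef_rot': array([-3.1389,  0.0002,  2.7419]), 'contact_force': array([-0.6725,  0.9883,  0.5426]), 'wrist_torque': array([-0.0147, -0.0045, -0.0192]), 'finger_gap': 85.01359686416549}
scene [[477.5971   0.     243.1996]
 [  0.     477.5971 192.4638]
 [  0.       0.       1.    ]] [[   0.276     0.7493   -0.602  1494.7998]
 [   0.9611   -0.207     0.183  -299.6374]
 [   0.0125   -0.6291   -0.7772 1360.3947]
 [   0.        0.        0.        1.    ]]
top [[349.5678   0.     257.1027]
 [  0.     349.5678 184.2244]
 [  0.       0.       1.    ]] [[  -0.0134   -0.9938    0.1102  411.6063]
 [  -0.9999    0.0137    0.0016   -7.8278]
 [  -0.0031   -0.1102   -0.9939 1264.9578]
 [   0.        0.        0.        1.    ]]
{'K': array([[297.3186,   0.    , 252.7039],
       [  0.    , 297.3186, 195.522 ],
       [  0.    ,   0.    ,   1.    ]]), 'hand_eye': array([[   0.0013,   -0.9537,   -0.3006,   77.3871],
       [   1.    ,    0.0012,    0.0006,    0.7282],
       [  -0.0002,   -0.3006,    0.9537, -142.1965],
       [   0.    ,    0.    ,    0.    ,    1.    ]])}
```

View pics/scene0.png

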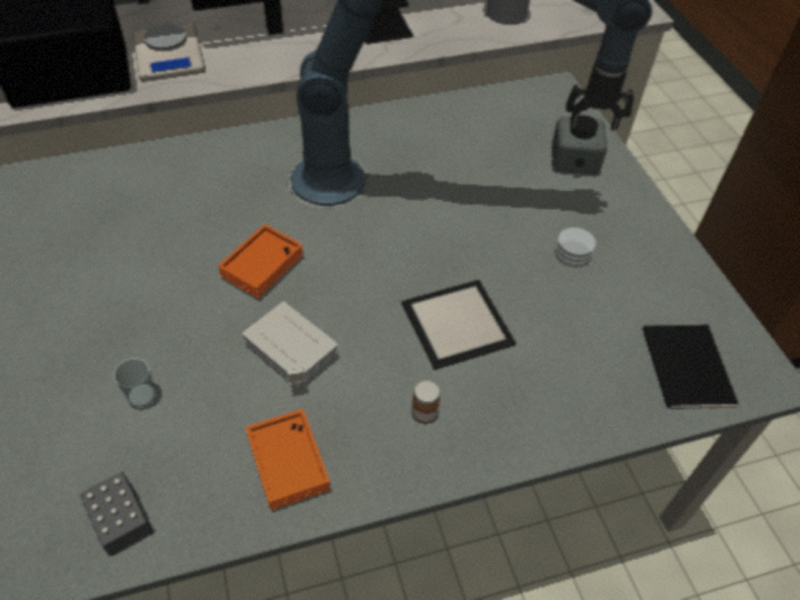

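View pics/top0.png

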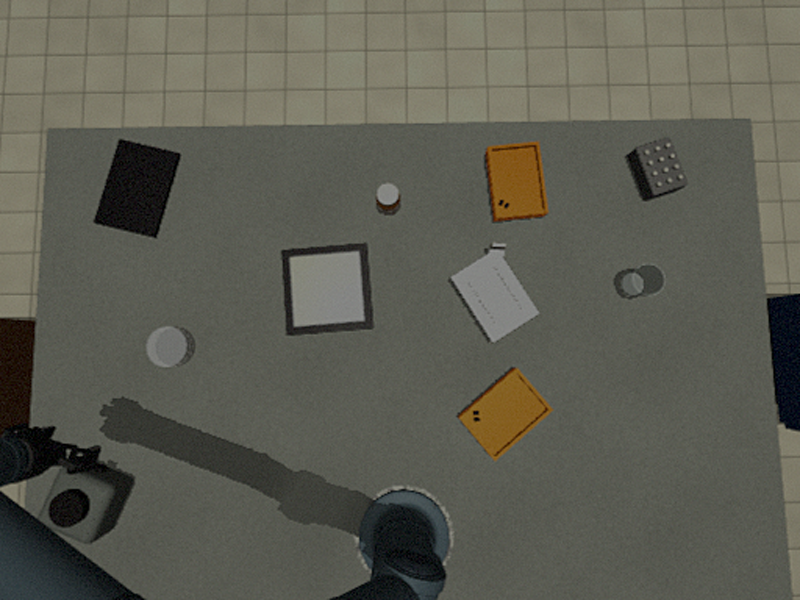

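The scene view shows the white cover at (290,342) with its ear at (298,378), the pad at (458,322), orange trays at (262,262) and (287,458), the jar at (426,400), the beaker at (135,382) and the dishes at (576,246). In the top view the cover is at (494,296), the ear at (498,247) and the pad at (327,289). Only the white plate fits the cover, because the two orange trays have no white cover or ear. I'll confirm this in an enlarged crop.

Run:
```python
import cv2,numpy as np
a=np.load("pics/top0.npy")[140:230,275:355,::-1]; b=np.load("pics/scene0.npy")[180:260,145:225,::-1]
a=cv2.resize(a[:80],(560,560),interpolation=cv2.INTER_CUBIC)
b=cv2.resize(b,(560,560),interpolation=cv2.INTER_CUBIC)
cv2.imwrite("pics/cropA.png",a);cv2.imwrite("pics/cropB.png",b)
```

```text
(no output)
```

View pics/cropA.png

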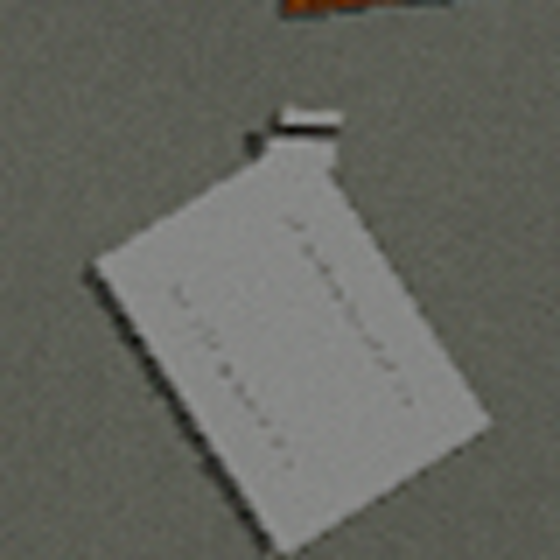

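View pics/cropB.png

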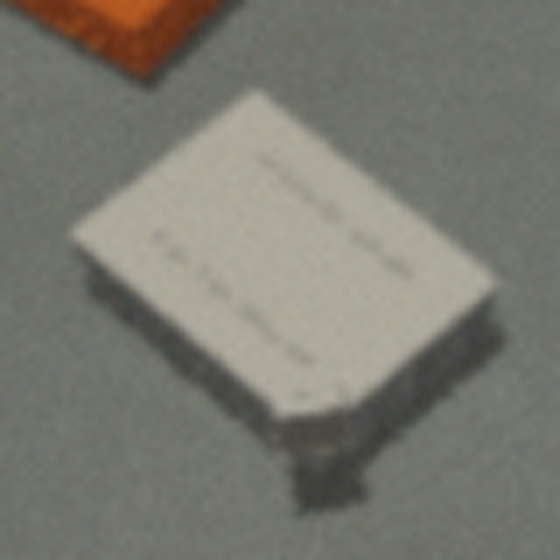

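The crops confirm it. In the top crop the cover's heel is at (285,555), its -x+y corner at (95,262), its +x-y corner at (490,422), and the ear top at (313,116). The pale slab carries the only upright ear, and the orange trays lie beyond it. Next I fit the poses.

```bash
cat > h.py <<'E'
import numpy as np
from bench import *
from scipy.optimize import least_squares
def proj(n,P):
    c=camera_info(n); P=np.atleast_2d(P); T=np.linalg.inv(c["pose"]); q=(T[:3,:3]@P.T).T+T[:3,3]; q=(c["K"]@q.T).T
    return q[:,:2]/q[:,2:]
def ray(n,uv,z):
    c=camera_info(n); d=c["pose"][:3,:3]@np.linalg.solve(c["K"],[*uv,1]); o=c["pose"][:3,3]; return o+d*(z-o[2])/d[2]
E
python3 - <<'E'
from h import *
np.set_printoptions(precision=1,suppress=True)
f=lambda a,o:(np.array(a)+.5)/7-.5+np.array(o)
L=np.array([[-62,87,52],[-62,-87,52],[62,-87,52.]]);e=np.array([62,90,0])
d=np.array([60,85])/104.04*108; Et=np.array([[*d,84.]])
mt=f([[95,262],[285,555],[490,422],[313,116]],(275,140)); ms=f([[495,285],[258,92],[72,235]],(145,180))
def W(p,X):
    c,s=np.cos(p[2]),np.sin(p[2]); return np.c_[p[0]+c*X[:,0]-s*X[:,1],p[1]+s*X[:,0]+c*X[:,1],X[:,2]]
r=lambda p:np.r_[(proj("top",W(p,np.r_[L,Et]))-mt).ravel(),(proj("scene",W(p,L))-ms).ravel()]
s=least_squares(r,[600,-180,-.6]);p=s.x
print("cover",p[:2],p[2:].round(3) if 0 else round(p[2],3),"res px",s.fun)
ear=W(p,np.c_[[d],[74]]);print("ear",ear,"diag angle",p[2]+np.arctan2(85,60))
g=lambda u,v:((u+.5)/1.5625-.5,(v+.5)/1.5625-.5)
P=[ray("top",g(*c),10)[:2] for c in [(282,250),(366,243),(373,327),(287,335)]];print("pad",np.mean(P,0),P)
print("pad scene",np.mean([ray("scene",g(*c),10)[:2] for c in [(402,302),(479,282),(514,342),(437,366)]],0))
print("jar",ray("top",g(388,192),85),"beaker",ray("top",g(630,285),90),"dish",ray("top",g(167,347),48))
E
```

```text
cover [ 529.4 -211.4] -1.031 res px [-0.4 -0.6 -0.6  0.1  0.2  0.2 -0.3 -0.2  0.5 -0.1 -0.6 -0.3 -1.1 -0.1]
ear [[ 637.1 -219.5   74. ]] diag angle -0.07482556823883646
pad [552.6 167.7] [array([644.1, 272.8]), array([657.9,  76.8]), array([462.,  62.]), array([446.4, 259.2])]
pad scene [554.8 172.1]
jar [757.3  22.3  85. ] beaker [ 542.  -499.1   90. ] dish [422.4 517.2  48. ]
```

>>> apply_moves:
  increments: "50 .46 -.97 0 -.45;50 .46 -.97 0 -.45;50 .46 -.97 0 -.45;50 .46 -.97 0 -.45;50 .46 -.97 0 -.45"
  newtons: 20

```text
t: 0.52
tool_pos: [322.2, 451.4, 230.6]
eef_rot: [-3.14, 0.0, 2.504]
contact_force: [0.4, 0.3, -0.3]
finger_gap: 50.2
```

>>> apply_moves:
  increments: "50 .46 -.97 0 -.45;50 .46 -.97 0 -.45;50 .46 -.97 0 -.45;50 .46 -.97 0 -.45;50 .46 -.97 0 -.45"

```text
t: 0.93
tool_pos: [391.1, 305.9, 230.8]
eef_rot: [-3.141, -0.0, 2.268]
contact_force: [0.6, -0.1, 0.8]
finger_gap: 50.1
```

>>> apply_moves:
  increments: "50 .46 -.97 0 -.45;50 .46 -.97 0 -.45;50 .46 -.97 0 -.45;50 .46 -.97 0 -.45;50 .46 -.97 0 -.45"

```text
t: 1.35
tool_pos: [459.9, 160.6, 230.9]
eef_rot: [-3.141, -0.0, 2.033]
contact_force: [0.2, 0.5, 0.3]
finger_gap: 49.9
```

>>> apply_moves:
  increments: "50 .46 -.97 0 -.45;50 .46 -.97 0 -.45;50 .46 -.97 0 -.45;50 .46 -.97 0 -.45;50 .46 -.97 0 -.45"

```text
t: 1.77
tool_pos: [528.9, 15.3, 230.9]
eef_rot: [-3.141, -0.0, 1.797]
contact_force: [0.7, -0.0, -1.0]
finger_gap: 50.0
```

>>> apply_moves:
  increments: "50 .46 -.97 0 -.45;50 .46 -.97 0 -.45;50 .46 -.97 0 -.45;50 .46 -.97 0 -.45;50 .46 -.97 0 -.45"

```text
t: 2.18
tool_pos: [598.1, -129.9, 230.7]
eef_rot: [-3.141, -0.0, 1.562]
contact_force: [0.5, 0.6, -0.8]
finger_gap: 49.9
```

>>> apply_moves:
  increments: "50 .4 -.8 -.5 -.2;50 .4 -.8 -.5 -.2;50 .3 -.8 -.5 -.23;50 .2 -.63 -.5 0;50 0 0 -.5 0"

```text
t: 2.6
tool_pos: [636.2, -226.1, 155.3]
eef_rot: [3.141, 0.005, 1.491]
contact_force: [-0.4, -0.7, 0.3]
finger_gap: 50.6
```

Run:
```python
from h import *
import cv2
s=observe();print(s["tool_pos"],s["eef_rot"])
im=get_image("wrist");cv2.imwrite("pics/w1.png",cv2.resize(im[:,:,::-1],(800,600),interpolation=cv2.INTER_CUBIC))
from scipy.spatial.transform import Rotation as R
c=camera_info("wrist");H=c["hand_eye"]
def wp(P):
    t=R.from_euler("xyz",s["eef_rot"]).inv().apply(np.array(P)-s["tool_pos"])
    q=H[:3,:3].T@(t-H[:3,3]); th=np.arctan2(np.hypot(*q[:2]),q[2]); r=297.3186*th; a=q[:2]/np.hypot(*q[:2])*r+c["K"][:2,2]
    return ((a+.5)*1.5625-.5).round(0)
u=np.array([.997,-.0748,0]);v=np.array([.0748,.997,0]);e=np.array([637.1,-219.5,84])
for a in(-5,5):
  for b in(-16,16): print(a,b,wp(e+a*u+b*v))
```

```text
[ 636.21450067 -226.14115613  155.26793434] [3.14148934 0.00513594 1.49140547]
-5 -16 [386. 343.]
-5 16 [385. 281.]
5 -16 [406. 343.]
5 16 [407. 281.]
```

View pics/w1.png

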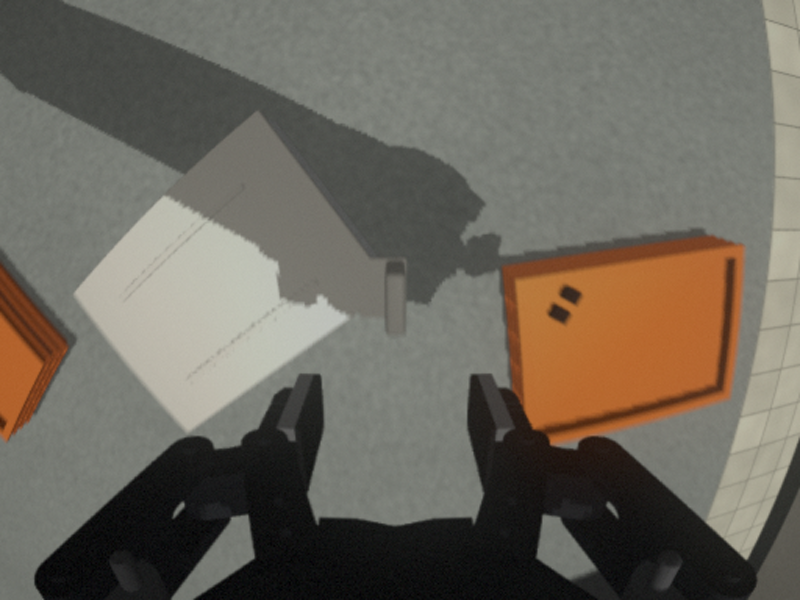

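The wrist view shows the ear top at x 386–406, y 273–335, centred between the fingers along the jaw line. That is about 4 mm further to +y than I predicted. I'll let the arm settle and go down.

>>> apply_moves:
  increments: "46 0 0.1 -.5 0;46 0 0 -.5 0;46 0 0 -.5 0;46 0 0 -.2 0;46 0 0 0 0"

```text
t: 3.07
tool_pos: [635.2, -214.7, 102.6]
eef_rot: [-3.137, -0.002, 1.499]
contact_force: [-0.4, -0.6, -1.2]
finger_gap: 46.1
```

Run:
```python
from h import *
import cv2
s=observe();print(s["tool_pos"],s["eef_rot"])
im=get_image("wrist");cv2.imwrite("pics/w2.png",cv2.resize(im[:,:,::-1],(800,600),interpolation=cv2.INTER_CUBIC)[200:500,200:600])
```

```text
[ 635.24828634 -214.73002792  102.56940514] [-3.13676196e+00 -1.58405072e-03  1.49909858e+00]
```

View pics/w2.png

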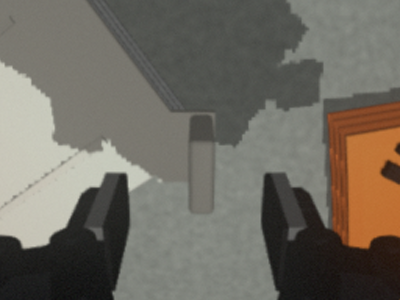

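The ear (crop x 189–214) is centred between the fingertips at x 128 and 263. I'll descend and close.

>>> apply_moves:
  increments: "46 0 0 -.5 0;46 0 0 -.5 0;46 0 0 -.45 0;46 0 0 0 0;46 0 0 0 0"

```text
t: 3.53
tool_pos: [635.5, -216.1, 59.8]
eef_rot: [-3.138, -0.001, 1.498]
contact_force: [-0.5, 0.4, 0.2]
finger_gap: 46.0
```

>>> apply_moves:
  increments: "5 0 0 0 0;5 0 0 0 0;5 0 0 0 0;5 0 0 0 0;5 0 0 0 0"
  newtons: 20

```text
t: 3.95
tool_pos: [637.4, -217.1, 62.7]
eef_rot: [3.14, 0.0, 1.498]
contact_force: [-0.6, 0.3, 2.0]
finger_gap: 9.6
```

>>> apply_moves:
  increments: "5 0 0 0 0;5 0 0 0 0;5 0 0 0 0;5 0 0 0 0;5 0 0 0 0"

```text
t: 4.37
tool_pos: [637.4, -217.1, 62.7]
eef_rot: [3.141, 0.0, 1.498]
contact_force: [-2.6, -0.0, 5.6]
finger_gap: 9.4
```

Run:
```python
from h import *
import cv2
s=observe();print(s)
im=get_image("wrist");cv2.imwrite("pics/w3.png",cv2.resize(im[:,:,::-1],(800,600),interpolation=cv2.INTER_CUBIC)[150:500,50:650])
```

```text
{'t': 4.3667, 'joint_positions': array([-0.16118398,  0.67783716,  0.58566589,  1.67338716, -0.44835881,
        0.92679978,  0.52333815]), 'qd': array([-0.00177446,  0.00137598,  0.00098733,  0.00058782, -0.00187724,
        0.00099646, -0.00077095]), 'tau': array([-2.61969734e-01, -4.31261837e+01,  9.04506683e+00, -1.86773676e+01,
       -1.88614768e-01, -4.52286378e-01,  3.86112397e-04]), 'tool_pos': array([ 637.37975475, -217.07925291,   62.72214085]), 'eef_rot': array([3.14060150e+00, 2.19663329e-04, 1.49764553e+00]), 'contact_force': array([-2.63247905, -0.02492986,  5.62310448]), 'wrist_torque': array([ 0.0454846 ,  0.31519119, -0.02298491]), 'finger_gap': 9.431365311823228}
```

View pics/w3.png

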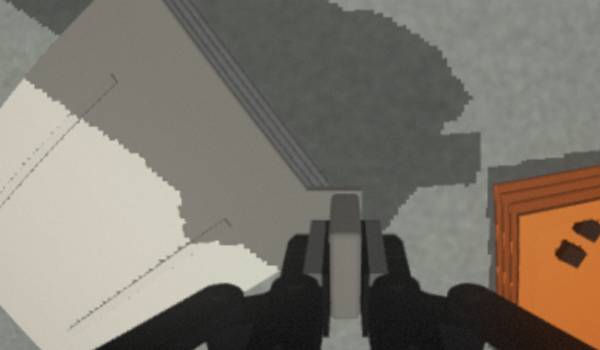

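The ear is held between both pads (gap 9.4 mm). I'll start the peel along the arc about the heel.

>>> apply_moves:
  increments: "5 -.01 0 .07 0;5 -.01 0 .07 0;5 -.01 0 .07 0;5 -.01 0 .07 0;5 -.01 0 .07 0"
  newtons: 20

```text
t: 4.83
tool_pos: [635.7, -216.1, 71.7]
eef_rot: [3.141, -0.0, 1.498]
contact_force: [1.9, -0.3, -5.4]
finger_gap: 9.4
```

Run:
```python
from h import *
import cv2
s=observe();print({k:s[k] for k in ["tool_pos","eef_rot","contact_force","wrist_torque","finger_gap"]})
im=get_image("scene");cv2.imwrite("pics/s1.png",cv2.resize(im[170:270,135:255,::-1],(720,600),interpolation=cv2.INTER_CUBIC))
```

```text
{'tool_pos': array([ 635.71465127, -216.14222936,   71.66660847]), 'eef_rot': array([ 3.14114409e+00, -1.25903911e-04,  1.49803772e+00]), 'contact_force': array([ 1.88064966, -0.26039029, -5.37557824]), 'wrist_torque': array([-0.15114156, -1.11319907,  0.0735859 ]), 'finger_gap': 9.444130403196787}
```

View pics/s1.png

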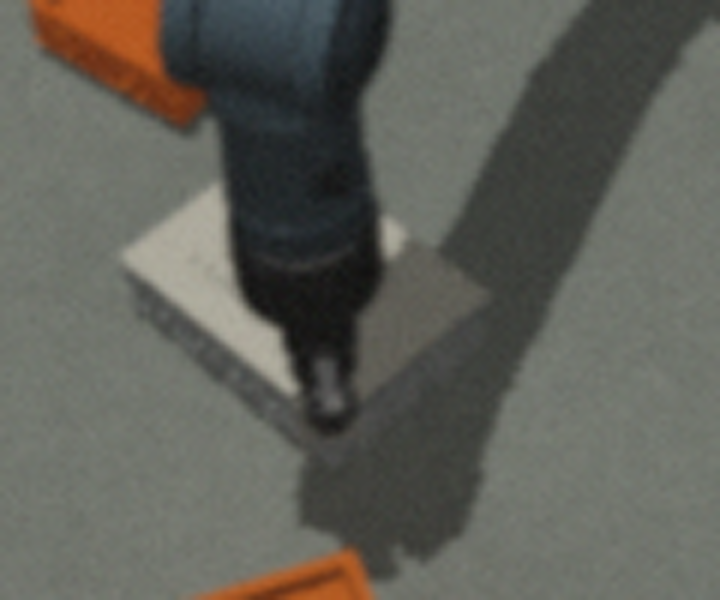

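The gap did not open (9.44 mm) while the moment rose to 1.1 N·m. With the jaws along the diagonal the grip holds the ear rigidly, so this pulls level instead of tilting. I'll lower it again, release, and regrip across the 32 mm width so the jaw axis works as the hinge.

>>> apply_moves:
  increments: "5 .01 0 -.07 0;5 .01 0 -.07 0;5 .01 0 -.07 0;5 .01 0 -.07 0;5 .01 0 -.07 0"

```text
t: 5.3
tool_pos: [637.6, -216.9, 62.6]
eef_rot: [3.141, 0.0, 1.498]
contact_force: [1.6, 0.0, 10.0]
finger_gap: 9.5
```

>>> apply_moves:
  increments: "5 0 0 0 0;30 0 0 0 0;45 0 0 0 0;45 0 0 0 0;45 0 0 0 0"

```text
t: 5.72
tool_pos: [636.0, -216.6, 61.2]
eef_rot: [-3.14, -0.0, 1.497]
contact_force: [-0.2, -0.9, 0.2]
finger_gap: 45.1
```

>>> apply_moves:
  increments: "45 0 0 .5 0;45 0 0 .5 0;60 0 0 .5 0;75 0 0 .5 0;75 0 0 .5 0"

```text
t: 6.13
tool_pos: [637.7, -217.1, 139.7]
eef_rot: [3.139, 0.0, 1.498]
contact_force: [0.4, -1.1, -0.6]
finger_gap: 74.8
```

Run:
```python
from h import *
import cv2
from scipy.spatial.transform import Rotation as R
s=observe();print(s["tool_pos"],s["eef_rot"],s["contact_force"])
im=get_image("wrist");cv2.imwrite("pics/w4.png",cv2.resize(im[:,:,::-1],(800,600),interpolation=cv2.INTER_CUBIC))
c=camera_info("wrist");H=c["hand_eye"]
def wp(P):
    t=R.from_euler("xyz",s["eef_rot"]).inv().apply(np.array(P)-s["tool_pos"])
    q=H[:3,:3].T@(t-H[:3,3]); th=np.arctan2(np.hypot(*q[:2]),q[2]); a=q[:2]/np.hypot(*q[:2])*297.3186*th+c["K"][:2,2]
    return ((a+.5)*1.5625-.5).round(0)
u=np.array([.997,-.0748,0]);v=np.array([.0748,.997,0]);e=np.array([637.4,-217,84])
print("ear",[wp(e+a*u+b*v) for a in(-5,5) for b in(-16,16)])
m=np.array([529.4,-211.4,52]);a=-1.031;X=np.array([np.cos(a),np.sin(a),0]);Y=np.array([-X[1],X[0],0])
print("corners -+,--,+-",[wp(m+i*62*X+j*87*Y) for i,j in((-1,1),(-1,-1),(1,-1))])
```

```text
[ 637.66982742 -217.10248323  139.68332949] [3.13925144e+00 3.92830711e-04 1.49756404e+00] [ 0.36405814 -1.14917502 -0.59581862]
ear [array([384., 369.]), array([383., 304.]), array([405., 369.]), array([406., 304.])]
corners -+,--,+- [array([249., 128.]), array([ 58., 316.]), array([178., 461.])]
```

View pics/w4.png

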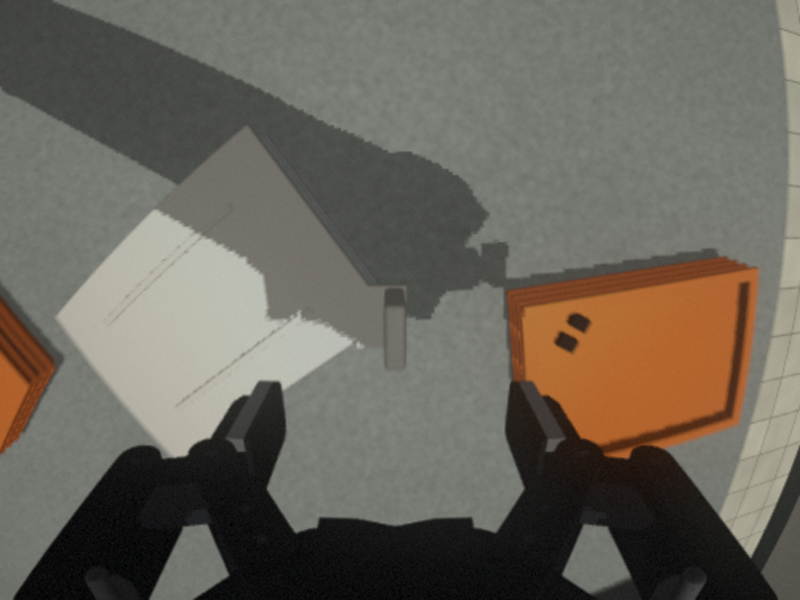

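The view matches the fit: ear at (384–406, 304–369) and corners at (249,128) and (58,316). Cover and trays are back in place. I'll turn by 90 degrees above the ear.

>>> apply_moves:
  increments: "65 0 0 0 -1;65 0 0 0 -1;65 0 0 0 -1;65 0 0 0 -1;65 0 0 0 -1"

```text
t: 6.6
tool_pos: [637.3, -216.6, 137.7]
eef_rot: [3.141, -0.001, 0.969]
contact_force: [0.3, -0.6, -0.2]
finger_gap: 65.0
```

>>> apply_moves:
  increments: "65 0 0 0 -1;65 0 0 0 -1;65 0 0 0 -1;65 0 0 0 -1;65 0 0 0 -1"

```text
t: 7.02
tool_pos: [637.3, -216.4, 137.6]
eef_rot: [3.141, -0.001, 0.446]
contact_force: [0.9, 0.1, 0.7]
finger_gap: 64.7
```

>>> apply_moves:
  increments: "65 0 0 0 -1;65 0 0 0 -1;65 0 0 0 -1;65 0 0 0 -1;65 0 0 0 -1"

```text
t: 7.43
tool_pos: [637.4, -216.3, 137.5]
eef_rot: [-3.141, -0.001, -0.078]
contact_force: [-0.2, 0.1, 0.3]
finger_gap: 65.1
```

>>> apply_moves:
  increments: "65 0 0 0 0;65 0 0 0 0"

```text
t: 7.6
tool_pos: [637.3, -216.4, 137.2]
eef_rot: [3.141, -0.0, -0.07]
contact_force: [-0.2, 0.5, -0.7]
finger_gap: 64.9
```

>>> apply_moves:
  increments: "65 0 0 -.6 0;65 0 0 -.6 0;65 0 0 -.6 0;65 0 0 -.5 0;60 0 0 -.3 0"

```text
t: 8.02
tool_pos: [636.1, -215.8, 56.9]
eef_rot: [-3.14, 0.002, -0.071]
contact_force: [-0.3, 0.1, 1.1]
finger_gap: 60.4
```

>>> apply_moves:
  increments: "55 0 0 0 0;45 0 0 0 0;28 0 0 0 0;28 0 0 0 0;28 0 0 0 0"
  newtons: 20

```text
t: 8.43
tool_pos: [637.8, -217.4, 60.1]
eef_rot: [3.141, -0.002, -0.073]
contact_force: [0.2, -0.6, 1.2]
finger_gap: 31.2
```

>>> apply_moves:
  increments: "28 0 0 0 0;28 0 0 0 0"

```text
t: 8.6
tool_pos: [637.8, -217.3, 60.1]
eef_rot: [3.141, -0.002, -0.073]
contact_force: [-0.3, 0.2, 3.2]
finger_gap: 31.5
```

>>> apply_moves:
  increments: "28 -.01 0 .07 0;28 -.01 0 .07 0;28 -.01 0 .07 0"

```text
t: 8.85
tool_pos: [636.6, -216.4, 65.1]
eef_rot: [3.142, -0.001, -0.073]
contact_force: [1.4, -1.2, -1.8]
finger_gap: 31.8
```

Run:
```python
from h import *
s=observe();print({k:s[k].round(3) for k in ["tool_pos","eef_rot","contact_force","wrist_torque"]},s["finger_gap"])
```

```text
{'tool_pos': array([ 636.641, -216.388,   65.129]), 'eef_rot': array([ 3.142e+00, -1.000e-03, -7.300e-02]), 'contact_force': array([ 1.378, -1.156, -1.847]), 'wrist_torque': array([-0.178, -0.489,  0.083])} 31.818249078506845
```

>>> apply_moves:
  increments: "28 -.01 0 .07 0;28 -.01 0 .07 0;28 -.01 0 .07 0;28 -.02 0 .07 0"

```text
t: 9.18
tool_pos: [634.4, -216.2, 73.2]
eef_rot: [-3.141, 0.0, -0.073]
contact_force: [1.5, -0.6, -2.1]
finger_gap: 31.7
```

Run:
```python
from h import *
import cv2
s=observe();print({k:s[k].round(3) for k in ["tool_pos","eef_rot","contact_force","wrist_torque"]},s["finger_gap"])
a=get_image("wrist")[:,:,::-1]; b=get_image("scene")[170:260,135:255,::-1]
print(camera_info("wrist")["K"][0,0])
cv2.imwrite("pics/m1.png",np.vstack([cv2.resize(a,(440,330)),cv2.resize(b,(440,270),interpolation=cv2.INTER_CUBIC)]))
```

```text
{'tool_pos': array([ 634.446, -216.243,   73.225]), 'eef_rot': array([-3.141,  0.   , -0.073]), 'contact_force': array([ 1.487, -0.625, -2.109]), 'wrist_torque': array([-0.102, -0.449, -0.   ])} 31.66696032333252
297.3186396354542
```

View pics/m1.png

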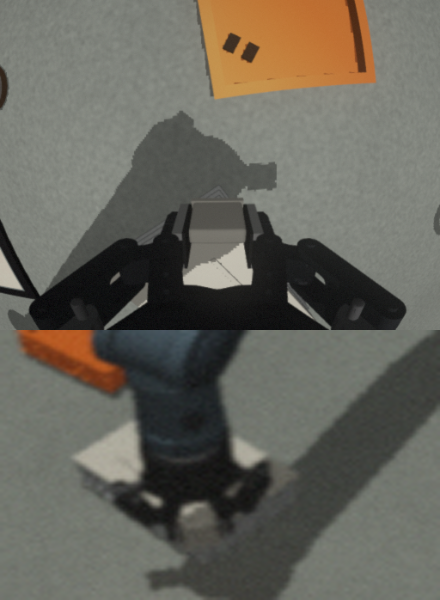

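The force levelled off at about -2.1 N and the moment at -0.45 N·m while the ear kept rising. The tray corner now shows below the raised ear at (220,190), so the cover is tilting about the heel. I'll go on along the arc.

>>> apply_moves:
  increments: "28 -.03 0 .12 0;28 -.03 0 .12 0;28 -.03 0 .12 0;28 -.03 0 .12 0;28 0 0 0 0"

```text
t: 9.7
tool_pos: [630.0, -216.9, 88.5]
eef_rot: [-3.141, 0.001, -0.074]
contact_force: [-0.8, 0.2, -2.0]
finger_gap: 31.3
```

>>> apply_moves:
  increments: "28 -.04 0 .14 0;28 -.04 0 .14 0;28 -.04 0 .14 0;28 0 0 0 0;28 0 0 0 0"

```text
t: 10.12
tool_pos: [627.9, -217.1, 101.5]
eef_rot: [3.141, -0.002, -0.073]
contact_force: [-0.1, -0.7, -1.3]
finger_gap: 31.4
```

Run:
```python
from h import *
s=observe();print({k:s[k].round(3) for k in ["tool_pos","eef_rot","contact_force","wrist_torque"]},s["finger_gap"])
```

```text
{'tool_pos': array([ 627.86 , -217.057,  101.491]), 'eef_rot': array([ 3.141e+00, -2.000e-03, -7.300e-02]), 'contact_force': array([-0.088, -0.676, -1.312]), 'wrist_torque': array([-0.022, -0.087,  0.008])} 31.41203087440541
```

>>> apply_moves:
  increments: "28 -.05 0 .14 0;28 -.05 0 .14 0;28 -.05 0 .14 0;28 -.05 0 .14 0;28 -.06 .02 .14 0"

```text
t: 10.53
tool_pos: [619.5, -216.3, 122.1]
eef_rot: [3.141, -0.0, -0.073]
contact_force: [-0.4, -0.0, -0.4]
finger_gap: 31.3
```

>>> apply_moves:
  increments: "28 -.06 0 .14 0;28 0 0 0 0;28 0 0 0 0"

```text
t: 10.78
tool_pos: [617.9, -216.1, 126.1]
eef_rot: [-3.142, -0.001, -0.073]
contact_force: [0.4, -0.4, -0.6]
finger_gap: 31.3
```

Run:
```python
from h import *
import cv2
s=observe();print({k:s[k].round(3) for k in ["tool_pos","eef_rot","contact_force","wrist_torque"]},s["finger_gap"])
b=get_image("scene")[160:260,125:255,::-1];cv2.imwrite("pics/s2.png",cv2.resize(b,(780,600),interpolation=cv2.INTER_CUBIC))
t=get_image("top")[120:230,260:370,::-1];cv2.imwrite("pics/t2.png",cv2.resize(t,(600,600),interpolation=cv2.INTER_CUBIC))
```

```text
{'tool_pos': array([ 617.905, -216.142,  126.139]), 'eef_rot': array([-3.142e+00, -1.000e-03, -7.300e-02]), 'contact_force': array([ 0.379, -0.431, -0.567]), 'wrist_torque': array([-0.059, -0.126, -0.011])} 31.294500272499942
```

View pics/s2.png

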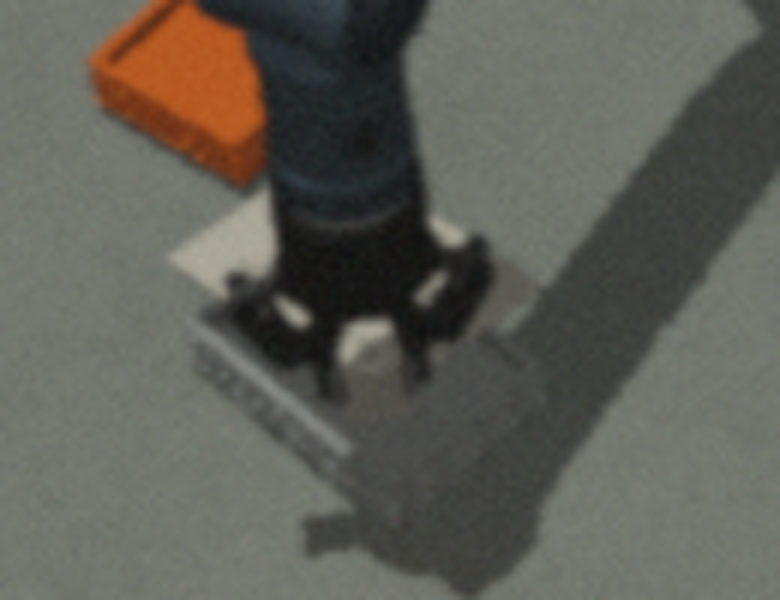

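The view shows the cover tilted up, the tray's front corner exposed at (390,500), the stack in place, and only the cover's weight on the wrist. I'll grip harder, lift clear and carry. The tilt stays at about 0.32 rad, so I'll set the cover on the pad briefly to level it.

>>> apply_moves:
  increments: "28 0 0 0 0;28 0 0 0 0;28 0 0 .3 0;28 0 0 .5 0;28 0 0 .6 0"
  newtons: 110

```text
t: 11.3
tool_pos: [617.2, -215.9, 168.1]
eef_rot: [-3.141, 0.002, -0.073]
contact_force: [0.9, 0.8, -0.4]
finger_gap: 30.1
```

>>> apply_moves:
  increments: "28 0 0 .6 0;28 0 .2 .2 0;28 .1 .5 0 0;28 .1 .7 0 0;28 .1 .8 0 0"

```text
t: 11.72
tool_pos: [626.7, -150.8, 193.0]
eef_rot: [3.141, -0.002, -0.076]
contact_force: [0.1, 0.5, -1.3]
finger_gap: 29.7
```

>>> apply_moves:
  increments: "28 .1 .8 0 0;28 .1 .8 0 0;28 .1 .8 0 0;28 .1 .8 0 0;28 .1 .8 0 0"

```text
t: 12.13
tool_pos: [641.9, -28.3, 192.3]
eef_rot: [-3.141, -0.001, -0.073]
contact_force: [0.9, -0.1, -0.5]
finger_gap: 30.1
```

>>> apply_moves:
  increments: "28 .1 .8 0 0;28 .1 .8 0 0;28 .1 .8 0 0;28 .1 .8 0 0;28 .1 .8 0 0"

```text
t: 12.55
tool_pos: [656.8, 91.8, 192.3]
eef_rot: [-3.141, -0.0, -0.073]
contact_force: [0.4, 0.8, -1.2]
finger_gap: 29.9
```

>>> apply_moves:
  increments: "28 .1 .8 0 0;28 .1 .6 0 0;28 .1 .4 0 0;28 .03 .13 0 0;28 0 0 0 0"

```text
t: 12.97
tool_pos: [666.8, 149.3, 191.7]
eef_rot: [3.141, -0.0, -0.071]
contact_force: [0.5, -0.2, -1.9]
finger_gap: 30.2
```

Run:
```python
from h import *
import cv2
s=observe();print({k:s[k].round(3) for k in ["t","tool_pos","eef_rot","contact_force","wrist_torque"] if k!="t"},s["finger_gap"])
t=get_image("top")[:,:,::-1];b=get_image("scene")[:,:,::-1]
np.save("pics/t3.npy",t)
A=cv2.resize(t[110:230,160:360],(500,300),interpolation=cv2.INTER_CUBIC);B=cv2.resize(b[130:270,140:360],(500,300),interpolation=cv2.INTER_CUBIC)
cv2.imwrite("pics/m3.png",np.vstack([A,B]))
```

```text
{'tool_pos': array([666.79 , 149.312, 191.722]), 'eef_rot': array([ 3.141, -0.   , -0.071]), 'contact_force': array([ 0.48 , -0.178, -1.908]), 'wrist_torque': array([-0.055, -0.068, -0.014])} 30.16449266035859
```

View pics/m3.png

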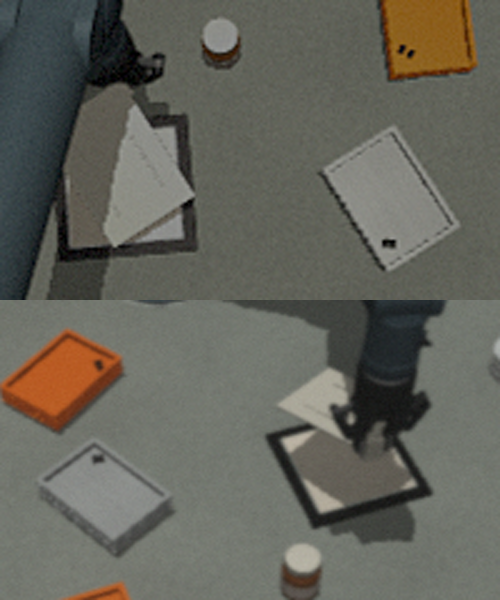

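The trays are flat in their place: the top-view corners match the start, with the centre near (390,198) in the crop. The cover hangs tilted over the pad. The 12 pictures are used up, so from here I check by numbers. First I fit the tilt.

>>> apply_moves:
  increments: "28 0 .25 -.6 0;28 0 .25 -.7 0;28 0 0 -.7 0;28 0 0 -.6 0;28 0 0 -.2 0"

```text
t: 13.48
tool_pos: [664.4, 160.3, 104.6]
eef_rot: [3.139, 0.005, -0.076]
contact_force: [-1.0, 0.8, -1.4]
finger_gap: 29.8
```

```bash
cat >> h.py <<'E'
def cover(ear,th,yaw=-.075):
    "corner points (plate top) for ear point position, tilt th (ear up)"
    u=np.array([np.cos(yaw),np.sin(yaw),0]);v=np.array([-u[1],u[0],0]);z=np.array([0,0,1.])
    U=np.cos(th)*u+np.sin(th)*z;Z=-np.sin(th)*u+np.cos(th)*z
    a=-.956; X=np.cos(a)*U+np.sin(a)*v;Y=-np.sin(a)*U+np.cos(a)*v
    m=ear-108*U-22*Z
    return m,[m+i*62*X+j*87*Y for i,j in((-1,-1),(1,-1),(-1,1))]
E
python3 - <<'E'
from h import *
s=observe();print({k:s[k].round(3) for k in ["tool_pos","contact_force","wrist_torque"]},s["finger_gap"])
meas=np.array([[115,247],[195,195]])/2.5+[160,110]
for th in (.1,.2,.25,.3,.35,.4,.5):
    m,C=cover(np.array([666.8,149.3,205.7]),th); print(th,m.round(0),(proj("top",np.array(C[:2]))-meas).round(1).tolist(),"heel z",C[0][2].round(0))
E
```

```text
{'tool_pos': array([664.371, 160.293, 104.613]), 'contact_force': array([-1.032,  0.774, -1.393]), 'wrist_torque': array([-0.082,  0.001, -0.004])} 29.762204559686765
0.1 [562. 157. 173.] [[-3.1, 0.8], [-1.6, 0.9]] heel z 162.0
0.2 [566. 157. 163.] [[-1.9, -0.6], [-1.2, -0.0]] heel z 141.0
0.25 [568. 157. 158.] [[-1.3, -1.6], [-1.0, -0.7]] heel z 131.0
0.3 [570. 157. 153.] [[-0.8, -2.6], [-0.8, -1.4]] heel z 121.0
0.35 [573. 156. 148.] [[-0.2, -3.9], [-0.7, -2.2]] heel z 111.0
0.4 [576. 156. 143.] [[0.3, -5.2], [-0.5, -3.1]] heel z 102.0
0.5 [583. 156. 135.] [[1.4, -8.2], [-0.1, -5.2]] heel z 83.0
```

>>> apply_moves:
  increments: "28 0 0 -.1 0;28 0 0 -.15 0;28 0 0 -.15 0;28 0 0 -.1 0"
  newtons: 20

```text
t: 13.82
tool_pos: [667.5, 162.3, 93.5]
eef_rot: [-3.141, -0.002, -0.074]
contact_force: [-0.5, 0.1, -1.2]
finger_gap: 29.9
```

>>> apply_moves:
  increments: "28 .03 0 -.12 0;28 .03 0 -.12 0;28 .03 0 -.12 0;28 .03 0 -.12 0;28 .02 0 -.12 0"

```text
t: 14.23
tool_pos: [671.1, 162.9, 74.4]
eef_rot: [-3.142, -0.0, -0.073]
contact_force: [-0.1, -0.1, -1.1]
finger_gap: 29.8
```

>>> apply_moves:
  increments: "28 .03 0 -.12 0;28 .03 0 -.12 0;28 .02 0 -.12 0;28 .02 0 -.12 0;28 .02 0 -.12 0"

```text
t: 14.65
tool_pos: [675.5, 162.7, 57.4]
eef_rot: [-3.141, -0.002, -0.073]
contact_force: [1.0, -0.0, 4.9]
finger_gap: 30.1
```

Run:
```python
from h import *
s=observe();print({k:s[k].round(3) for k in ["tool_pos","contact_force","wrist_torque"]},s["finger_gap"])
```

```text
{'tool_pos': array([675.458, 162.712,  57.415]), 'contact_force': array([ 0.989, -0.009,  4.881]), 'wrist_torque': array([-0.006,  0.396,  0.023])} 30.070887361241656
```

>>> apply_moves:
  increments: "28 .03 0 -.12 0;28 .03 0 -.12 0;28 .02 0 -.12 0;28 .02 0 -.12 0;28 0 0 0 0"

```text
t: 15.07
tool_pos: [677.6, 162.5, 41.8]
eef_rot: [3.141, -0.0, -0.073]
contact_force: [3.2, 0.2, 3.5]
finger_gap: 30.0
```

>>> apply_moves:
  increments: "28 .02 0 -.1 0;28 .01 0 -.1 0;28 .01 0 -.1 0;28 0 0 0 0;28 0 0 0 0"

```text
t: 15.48
tool_pos: [678.1, 162.9, 32.6]
eef_rot: [3.141, 0.001, -0.073]
contact_force: [1.5, 0.6, 2.9]
finger_gap: 29.7
```

Run:
```python
from h import *
s=observe();print({k:s[k].round(3) for k in ["tool_pos","contact_force","wrist_torque"]},s["finger_gap"])
```

```text
{'tool_pos': array([678.134, 162.908,  32.606]), 'contact_force': array([1.514, 0.579, 2.931]), 'wrist_torque': array([ 0.169,  0.15 , -0.108])} 29.734975259800816
```

>>> apply_moves:
  increments: "28 0 0 -.08 0;28 0 0 -.08 0;28 0 0 0 0;28 0 0 0 0"

```text
t: 15.82
tool_pos: [678.4, 162.8, 28.1]
eef_rot: [3.141, 0.0, -0.073]
contact_force: [0.8, 0.5, 3.2]
finger_gap: 29.6
```

Run:
```python
from h import *
s=observe();print({k:s[k].round(3) for k in ["tool_pos","contact_force","wrist_torque"]},s["finger_gap"])
```

```text
{'tool_pos': array([678.414, 162.837,  28.124]), 'contact_force': array([0.787, 0.49 , 3.185]), 'wrist_torque': array([ 0.125,  0.167, -0.126])} 29.642606952995454
```

The cover is about level on the pad (TCP 28 mm, expected about 26 when flat). I'll grip hard, lift and centre it.

>>> apply_moves:
  increments: "26 0 0 0 0;26 0 0 0 0;26 0 0 0 0;26 0 0 .1 0;26 0 0 .3 0"
  newtons: 115

```text
t: 16.23
tool_pos: [676.6, 162.7, 38.5]
eef_rot: [3.14, 0.004, -0.073]
contact_force: [-1.2, 0.2, -1.0]
finger_gap: 29.1
```

>>> apply_moves:
  increments: "26 -.1 0 .4 0;26 -.2 0 .5 0;26 -.17 0 .6 0;26 -.1 0 .5 0;26 0 0 .4 0"

```text
t: 16.65
tool_pos: [661.4, 162.7, 115.1]
eef_rot: [-3.141, -0.001, -0.073]
contact_force: [0.1, -0.3, -0.2]
finger_gap: 29.3
```

>>> apply_moves:
  increments: "26 0 0 .1 0;26 0 0 0 0;26 0 0 0 0;26 0 0 0 0;26 0 0 0 0"

```text
t: 17.07
tool_pos: [660.8, 162.9, 114.2]
eef_rot: [3.141, 0.002, -0.073]
contact_force: [-0.0, -0.5, -0.5]
finger_gap: 29.6
```

Run:
```python
from h import *
import cv2
s=observe();print({k:s[k].round(3) for k in ["tool_pos","contact_force","wrist_torque","qd"]},s["finger_gap"])
ear=s["tool_pos"]+[0,0,14]
# match predicted plate edges to image gradients, over tilt
for n in("top","scene"):
    g=cv2.cvtColor(get_image(n),cv2.COLOR_RGB2GRAY).astype(np.float32); g=cv2.GaussianBlur(g,(0,0),.8)
    gx,gy=cv2.Sobel(g,5,1,0),cv2.Sobel(g,5,0,1)
    out=[]
    for th in np.arange(-.2,.42,.05):
        best=0
        for dx in range(-3,4):
          for dy in range(-3,4):
            m,C=cover(ear+[dx,dy,0],th); sc=0
            for a,b in((C[0],C[1]),(C[0],C[2])):
                t=np.linspace(.08,.92,60)[:,None]; P=proj(n,a+(b-a)*t); d=P[-1]-P[0]; d/=np.hypot(*d)
                mp=P.astype(np.float32).reshape(-1,1,2)
                G=[cv2.remap(q,mp[...,0],mp[...,1],1).ravel() for q in(gx,gy)]
                sc+=np.abs(-d[1]*G[0]+d[0]*G[1]).mean()
            best=max(best,sc)
        out.append((round(th,2),round(float(best))))
    print(n,out)
```

```text
{'tool_pos': array([660.842, 162.869, 114.18 ]), 'contact_force': array([-0.034, -0.484, -0.513]), 'wrist_torque': array([ 0.022, -0.055,  0.007]), 'qd': array([-0.   ,  0.001,  0.001, -0.002,  0.001,  0.001, -0.001])} 29.631437113463452
top [(np.float64(-0.2), 165), (np.float64(-0.15), 201), (np.float64(-0.1), 223), (np.float64(-0.05), 238), (np.float64(-0.0), 252), (np.float64(0.05), 259), (np.float64(0.1), 259), (np.float64(0.15), 233), (np.float64(0.2), 188), (np.float64(0.25), 136), (np.float64(0.3), 84), (np.float64(0.35), 44), (np.float64(0.4), 24)]
scene [(np.float64(-0.2), 37), (np.float64(-0.15), 81), (np.float64(-0.1), 143), (np.float64(-0.05), 196), (np.float64(-0.0), 208), (np.float64(0.05), 132), (np.float64(0.1), 46), (np.float64(0.15), 57), (np.float64(0.2), 66), (np.float64(0.25), 61), (np.float64(0.3), 94), (np.float64(0.35), 89), (np.float64(0.4), 85)]
```

The edge fit puts the tilt near 0 (scene peak about -0.02 rad, top about +0.07). I'll check once for creep before handing in.

>>> apply_moves:
  increments: "26 0 0 0 0;26 0 0 0 0;26 0 0 0 0;26 0 0 0 0;26 0 0 0 0"

```text
t: 17.58
tool_pos: [661.6, 162.8, 115.5]
eef_rot: [-3.142, -0.0, -0.073]
contact_force: [1.2, -0.5, -0.4]
finger_gap: 29.2
```

>>> apply_moves:
  increments: "26 0 0 0 0;26 0 0 0 0;26 0 0 0 0;26 0 0 0 0;26 0 0 0 0"

```text
t: 18.0
tool_pos: [661.6, 162.9, 115.5]
eef_rot: [-3.142, -0.0, -0.073]
contact_force: [0.3, 0.3, -0.4]
finger_gap: 29.5
```

Run:
```python
from h import *
import cv2
s=observe();ear=s["tool_pos"]+[0,0,14]
R={}
for n in("top","scene"):
    g=cv2.GaussianBlur(cv2.cvtColor(get_image(n),cv2.COLOR_RGB2GRAY).astype(np.float32),(0,0),.8)
    gx,gy=cv2.Sobel(g,5,1,0),cv2.Sobel(g,5,0,1)
    for th in np.arange(-.15,.2,.025):
        for dz in(-6,0,6):
            sc=0;m,C=cover(ear+[0,0,dz],th)
            for a,b in((C[0],C[1]),(C[0],C[2])):
                P=proj(n,a+(b-a)*np.linspace(.08,.92,60)[:,None]);d=P[-1]-P[0];d/=np.hypot(*d);mp=P.astype(np.float32).reshape(-1,1,2)
                G=[cv2.remap(q,mp[...,0],mp[...,1],1).ravel() for q in(gx,gy)];sc+=np.abs(-d[1]*G[0]+d[0]*G[1]).mean()
            R[(round(float(th),3),dz)]=R.get((round(float(th),3),dz),0)+float(sc)
print(sorted(R.items(),key=lambda k:-k[1])[:6],cover(ear,0)[0],s["t"],s["contact_force"],s["finger_gap"])
```

```text
[((-0.05, -6), 368.73371609334674), ((-0.025, -6), 357.2570652199545), ((-0.025, 0), 356.86201170925915), ((-0.0, 0), 347.94174848613994), ((-0.075, -6), 341.1040274491199), ((-0.0, 6), 338.0371781888586)] [553.86684167 170.96916555 107.4836946 ] 18.0 [ 0.33904083  0.26805521 -0.38469761] 29.452143503485402
```

Level within about 3 degrees, steady, centred and at about 107 mm. I'm handing it in.

```bash
python3 -c "
from bench import *
print(sign_off())"
```

```text
the job is handed in; nothing more can be done
None
```

I handed the job in at about 18 s, with the cover held level and still over the pad; `sign_off` gave no verdict.

**What I did**
- **First grip:** I took the ear across its 10 mm thickness. It held rigidly and pulled level, so I lowered it again and released after about 9 mm. The next picture showed the cover back in its place.
- **Peel:** I regripped across the 32 mm width, so the jaws acted as a hinge. The ear followed an arc about the heel to roughly 0.3 rad, worked out from the ear's rise. The pull settled at about 2 N, and by the end of the arc the wrist carried no more than the cover's weight.
- **Levelling:** I carried the cover over, still tilted, and set it briefly on the pad with a light grip to level it. Then I gripped at 115 N and lifted.

**Last checks**
- **Position:** the cover's centre is at about (554, 171, 107) mm, and the pad's centre is at about (553, 168 to 172) mm.
- **Tilt:** the combined edge fit gave -0.05 to 0 rad. The top camera alone put it nearer +0.07 rad, so the two views disagree slightly, but both are under the 0.17 rad limit.
- **Stillness:** the pose did not change over the last 0.4 s, and the force on the wrist was under 1 N.
- **Trays and other objects:** after the peel the trays looked flat and within about 5 mm of their start. I did not check their lift during the first pull. I did not measure the jar, beaker and dishes again, but the planned path stayed clear of them.

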